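Check the generator's oil with its dipstick

ROBOT

A 6-joint arm with a two-finger parallel gripper is mounted at the origin on the work surface. World frame = base frame: x ahead of the robot, y to its left, z up, the work surface at z = 0. Lengths are in m, angles in rad, forces in N, time in s.
With the tool pointing down it reaches from about 0.425 to 0.925 m from the base axis. Payload 12.5 kg.
Tool frame: the origin (TCP) lies midway between the tips of the shut fingers; the grasp point (between the pads) lies 19 mm behind it; z points along the fingers, y is the line along which they close (so a half turn about z gives the same grasp; the last joint's range is limited). The gripper opens to 85 mm and grips with 20 to 120 N. Pads are 22 mm wide; open, the fingers measure 114 mm over their backs; the gripper's body (76 mm by 85 mm) begins 54 mm behind the grasp point. The pads swing forward as they close: fully open they stand 13 mm farther back than shut.
Start: joints at [-1.353, 0.491, 1.559, -0, 1.092, -0.106], TCP at [0.199, -0.593, 0.231] pointing down, gripper open.
Joint ranges: [-3.1, 3.1], [-0.84, 2.19], [0.05, 2.79], [-1.13, 4.28], [0.06, 2.93], [-2.69, 2.69]. Speed limits (rad/s): [2.22, 2.22, 2.79, 3.14, 3.14, 3.14].

INTERFACE

Orientations are given as a unit quaternion [w, x, y, z].
In Python, from plant import manip, fingers, camera, readout gives the robot as it stands. Calls block until the motion is done:
- manip.reach(position, orientation): joint-space move of the TCP to a pose.
- manip.move_straight(position, rotation=None, max_speed=0.15): straight line of the TCP; rotation=None keeps the orientation; max_speed is the mean speed in m/s.
- manip.movej(angles): joint-space move.
- fingers.set_gripper(opening, force=None): finger opening in m; force is the grip in N (None keeps the last); returns when the fingers have stopped.
- manip.hold(seconds).
- manip.ik(position, orientation): joint angles nearest the present ones, or None.
- camera(name): name is "side" or "top"; returns a dict with "frame" (400x640x3 uint8, blue, green, red), "depth" (400x640 float32, m along the optical axis (not along the pixel's ray), 0 where there is no reading), "intrinsics" (3x3 intrinsics, pixels), "rvec" (rotation vector, rad) and "tvec" (3), from world to camera coordinates, as OpenCV has them. Camera axes: x right, y down, z forward; pixel columns grow to the right and rows downward; lengths in m; the calibration is good to about 2 mm. A picture is of the moment at which its call begins.
A pose or a line that the arm cannot do raises manip.MotionError and nothing moves.
- manip.close_job(): hands the job in; it is judged then, once.
Readings, each from a call of its own:
- readout.current_clock(): time.
- readout.current_qpos(): joint angles.
- readout.current_joint_velocities(): joint speeds.
- readout.current_effort(): joint torques, N m.
- readout.current_position(): TCP position.
- readout.current_eef_rot(): TCP orientation.
- readout.current_contact_force(): force on the tool from outside, world axes, zero at the start.
- readout.current_torque(): the same for the moment, N m.
- readout.current_grip_width(): finger opening in m.
- readout.current_grip_force(): force on a finger pad.
Only numpy, scipy, OpenCV 4.12 (cv2) and the standard library are available. Lean on these libraries where they do the work, as an engineer would, in place of code of your own. Each camera call takes 0.05 s, during which the arm holds its last target. There are 200 camera calls.

TASK

Check the oil of the club's portable generator: take the wiped dipstick from the cardboard, push it into the slanting dipstick tube until its collar stops on the mouth of the tube, and draw it right out again. Finish holding it, still and level, tip well clear above the cardboard (a hand's height or more), so that it can be read and any drips land there: the job ends with the dipstick in the gripper, not put down. Leave everything else on the table where it is.

Things in the scene. Friction and masses are not known exactly. Their poses are not given: they have to be found in the camera images.
- dipstick: Loose, 70 g, lying level on the cardboard. Origin on the axis at the collar's seating face, 13 mm above the cardboard; x to the tip, z up. Along x (mm): black handle block -77 to -12, 22 wide (y), 26 high (z), grip across y; finger loop on to -101, 28 wide; black hexagonal collar -12 to 0, 26 across flats (z), 30 across corners (y); tapered plug 12 to 8 thick, to 10; steel rod 8 thick to the tip at 145. 
- dipstick_tip (a point): The end of the dipstick's rod, on its axis, 145 mm from the collar's seating face.
- dip_tube: The generator's dipstick tube: fixed, straight, steel, slanting up and outwards at 45 degrees, 155 mm long, 24 mm outside, 16 mm bore, with a 31 mm lip, 12 mm deep, at the open mouth. Origin: centre of the mouth, 165 mm above the table; z points along the tube out of the mouth, y is level; the dipstick goes in along -z. Its collar stops on the lip; the rod does not touch bottom.
- generator: Open-frame generator, fixed, 350 x 400 x 340 mm. Origin on the table under its middle; front faces -x, length along y. In mm: tube mouth at x -165, y -30, z 165. Near it: fuel tank, front at x -18, z 253 to 321; end hoops at y -190 and 190, rising from z 80 at x -150 to z 317 at x -30; control panel y 62 to 168, out to x -105, top z 220.
- cardboard: A flat sheet of cardboard on the table, fixed, 340 mm along its x, 360 mm along its y, 4 mm thick. Origin at the middle of its underside, on the table.
- spanner: A loose 160 mm spanner lying on the cardboard; origin under its middle. Leave alone.
- plug_carton: A loose little white carton, 28 x 75 x 28 mm, lying on the cardboard; origin at the middle of its underside. Leave alone.
- oil_can: A loose grey plastic oil bottle, 62 x 100 x 208 mm, upright; origin at the middle of its underside. Leave alone.
- funnel: A loose grey plastic funnel, mouth down, 116 mm across, 112 mm high; origin at the middle of its underside. Leave alone.
- bowl: A loose blue plastic bowl, 150 mm across, 60 mm high; origin at the middle of its underside. Leave alone.
- pen_cup: A loose dark metal cup of pens, 84 mm across, 150 mm high with the pens; origin at the middle of its underside. Leave alone.
- sanitizer: A loose clear pump bottle, 68 mm across, 173 mm high; origin at the middle of its underside. Leave alone.

How it is judged:
By the outcome, as a careful person would: the job done as asked, in the order asked, and still so for the second after the job is handed in, while the arm keeps its last pose, push and grip.
It also fails if it takes over 61 s, if anything falls off the work surface, if the arm or the gripper's body presses on something with over 40 N, if the wrist force passes 120 N, or if a joint passes its speed limit or range.

## Working session

There is one attempt and no reset: what is moved stays moved. The work goes in short steps, each a Python script; the robot and the scene stay as the last script left them, time stands still between calls to the robot, and variables do not carry over. Pictures are saved under pics/ and viewed, at most 10 in all, crops included, and the job is handed in when it is done.

```bash
mkdir -p pics; python3 - <<'E'
from plant import camera
import cv2,numpy as np,pickle
for n in("top","side"):
    c=camera(n);pickle.dump(c,open(n+"0.pkl","wb"));cv2.imwrite(f"pics/{n}0.png",c["frame"])
    R=cv2.Rodrigues(np.array(c["rvec"]))[0];print(n,(-R.T@np.array(c["tvec"]).ravel()).round(3),R[2].round(2),c["intrinsics"][0])
E
```

```text
top [0.456 0.109 1.57 ] [ 0.06  0.   -1.  ] [493.54501431   0.         313.88999568]
side [0.433 1.029 0.974] [ 0.1  -0.73 -0.68] [447.42212797   0.         326.40196301]
```

View pics/top0.png

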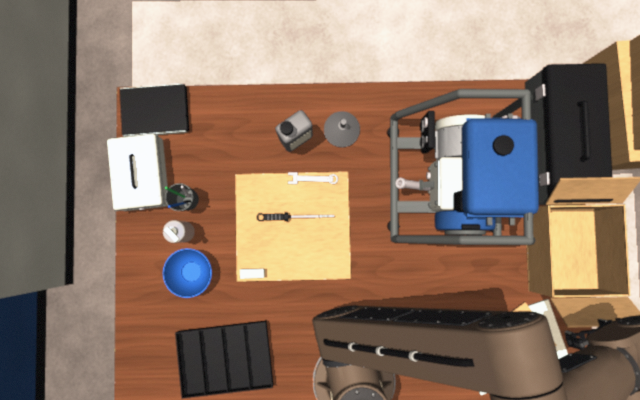

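View pics/side0.png

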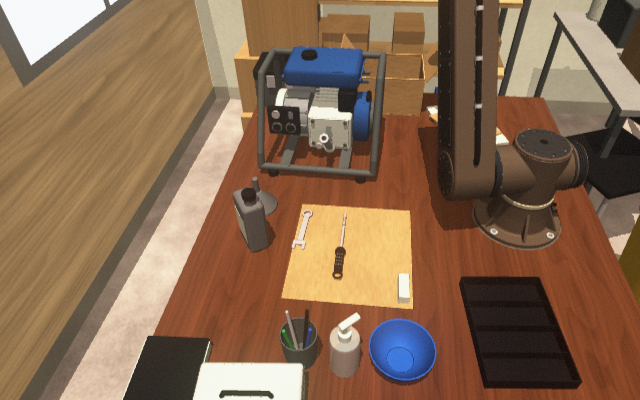

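The top view shows the dipstick at about (258–335, 216) and the tube mouth at (401,183). In the side view the mouth is at (324,138) and the dipstick runs from (338,275) to (345,213). I'll enlarge both.

```bash
cat >h.py <<'E'
import numpy as np,cv2,pickle
def ray(c,uv):
    R=cv2.Rodrigues(np.array(c["rvec"],float))[0];t=np.array(c["tvec"],float).ravel()
    d=R.T@np.linalg.inv(c["intrinsics"])@np.array([uv[0],uv[1],1.]);return -R.T@t,d
def onz(c,uv,z):
    o,d=ray(c,uv);return o+d*(z-o[2])/d[2]
def dep(c,uv):
    o,d=ray(c,uv);return o+d*c["depth"][int(round(uv[1])),int(round(uv[0]))]
def tri(c1,u1,c2,u2):
    o1,d1=ray(c1,u1);o2,d2=ray(c2,u2)
    s=np.linalg.lstsq(np.c_[d1,-d2],o2-o1,rcond=None)[0];a=o1+s[0]*d1;b=o2+s[1]*d2
    return (a+b)/2,np.linalg.norm(a-b)
def load(n):return pickle.load(open(n,"rb"))
E
python3 - <<'E'
from h import *
T,S=load("top0.pkl"),load("side0.pkl")
f=T["frame"];s=S["frame"]
def crop(f,x,y,w,h,k):return cv2.resize(f[y:y+h,x:x+w],None,fx=k,fy=k,interpolation=cv2.INTER_CUBIC)
a=crop(f,245,195,100,40,8);b=crop(f,385,160,50,40,8);d=crop(s,300,118,50,40,8)
cv2.imwrite("pics/crop0.png",np.vstack([cv2.resize(a,(800,320)),np.hstack([b,d])[:280]]))
# dipstick masks in top
g=f.astype(int)
roi=np.zeros(f.shape[:2],bool);roi[200:235,245:345]=1
sat=g.max(2)-g.min(2);val=g.max(2)
for n,m in(("dark",roi&(val<90)),("rod",roi&(sat<60)&(val>=90))):
    y,x=np.nonzero(m);print(n,len(x),x.min(),x.max(),y.min(),y.max());
    if len(x)>5:
        l=cv2.fitLine(np.c_[x,y].astype(np.float32),cv2.DIST_HUBER,0,.01,.01).ravel();print(l)
        for xx in(x.min(),x.max()): 
            p=(xx,l[3]+(xx-l[2])*l[1]/l[0]);print(p,onz(T,p,.017).round(4),dep(T,p).round(4))
m,e=tri(T,(401,183),S,(324,138));print("mouth",m.round(4),e,dep(T,(401,183)),dep(S,(324,138)))
E
```

```text
dark 99 264 289 213 220
[ 9.9891311e-01 -4.6611737e-02  2.7811401e+02  2.1642053e+02]
(np.int64(264), np.float64(217.07912674659858)) [0.5162 0.2738 0.017 ] [0.5158 0.2728 0.0262]
(np.int64(289), np.float64(215.91256538540964)) [0.5184 0.195  0.017 ] [0.5182 0.1946 0.0226]
rod 192 257 333 214 220
[ 9.9998206e-01 -5.9873369e-03  2.9632230e+02  2.1608621e+02]
(np.int64(257), np.float64(216.32165221531193)) [0.519  0.2958 0.017 ] [0.5188 0.2953 0.0213]
(np.int64(333), np.float64(215.86660645004457)) [0.516  0.0564 0.017 ] [0.516  0.0565 0.0179]
mouth [ 0.6005 -0.1357  0.1599] 0.001364410228890938 [ 0.60238869 -0.13772003  0.14786657] [ 0.6037077  -0.16315212  0.1407076 ]
```

View pics/crop0.png

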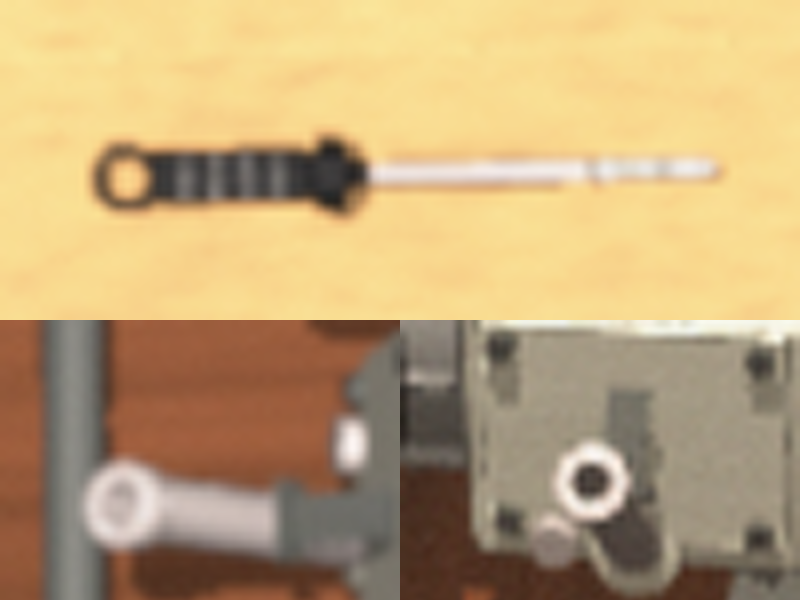

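The top crop shows the loop end at about (256.5,216.7) and the tip at about (334.3,215.8). The mouth centre is at about (399.8,182.7) in the top view and (323.3,137.6) in the side view. Next I'll pin down the yaw of the tube and generator.

```bash
python3 - <<'E'
from h import *
T,S=load("top0.pkl"),load("side0.pkl");f=T["frame"].astype(int)
a=onz(T,(256.4,216.7),.017);b=onz(T,(334.4,215.8),.013)
print("dip",a.round(4),b.round(4),np.linalg.norm((a-b)[:2]))
# black parts subpixel centroid
m=np.zeros(f.shape[:2],bool);m[205:228,264:291]=1;m&=f[:,:,2]<130
for xs in((265,282),(284,290)):
    y,x=np.nonzero(m&(np.arange(640)>=xs[0])&(np.arange(640)<=xs[1]));p=(x.mean(),y.mean());print(xs,p,onz(T,p,.020).round(4))
# rod centreline
for x in range(294,333,6):
    col=200-np.minimum(200,0*f[205:228,x,0]); w=np.clip(f[205:228,x,0]-np.median(f[205:228,x,0])-15,0,None)
    yy=(w*np.arange(205,228)).sum()/w.sum();print(onz(T,(x,yy),.017).round(4),end=' ')
print()
m0,e=tri(T,(399.8,182.7),S,(323.3,137.6));print("mouth",m0.round(4),e,onz(T,(399.8,182.7),.165).round(4),onz(S,(323.3,137.6),.165).round(4))
# side mouth dark bore / bright ring centroid
for c,(x0,y0,x1,y1) in((S,(316,129,334,146)),(T,(393,175,406,190))):
    g=c["frame"].astype(int)[y0:y1,x0:x1];w=(g.min(2)>185).astype(np.uint8)
    cs,_=cv2.findContours(w,cv2.RETR_EXTERNAL,cv2.CHAIN_APPROX_NONE);k=max(cs,key=cv2.contourArea);e=cv2.fitEllipse(k);print("ring",e[0][0]+x0,e[0][1]+y0,e[1],e[2])
# blue tank
hsv=cv2.cvtColor(T["frame"],cv2.COLOR_BGR2HSV);bm=cv2.inRange(hsv,(100,120,60),(125,255,255));bm[:,:455]=0;bm[:100]=0;bm[260:]=0
y,x=np.nonzero(bm);P=np.array([dep(T,q) for q in zip(x,y)]);P=P[(P[:,2]>.31)&(P[:,2]<.335)]
r=cv2.minAreaRect((P[:,:2]*1000).astype(np.float32));print("tank",r)
# front bar, via depth
Q=np.array([dep(T,(x,y)) for y in range(120,238) for x in range(388,400)])
Q=Q[(Q[:,2]>.015)&(Q[:,2]<.06)];print(len(Q),Q.mean(0));print("bar",cv2.fitLine(Q[:,:2].astype(np.float32),cv2.DIST_HUBER,0,.001,.001).ravel())
Q=np.array([dep(T,(x,y)) for y in range(174,192) for x in range(404,420)]);Q=Q[(Q[:,2]>.07)&(Q[:,2]<.17)]
for k in range(404,420,2):
    q=[dep(T,(k,y)) for y in range(174,194)];q=np.array([p for p in q if p[2]>.06]);print(k,q.mean(0).round(4),len(q),q[:,2].max().round(3))
E
```

```text
dip [0.5178 0.2977 0.017 ] [0.5163 0.0519 0.013 ] 0.24581038766711702
(265, 282) (np.float64(273.5233644859813), np.float64(216.47663551401868)) [0.5174 0.2435 0.02  ]
(284, 290) (np.float64(286.5581395348837), np.float64(216.46511627906978)) [0.5167 0.2025 0.02  ]
[0.5174 0.1792 0.017 ] [0.5173 0.1603 0.017 ] [0.5175 0.1414 0.017 ] [0.5173 0.1225 0.017 ] [0.517  0.1036 0.017 ] [0.5178 0.0847 0.017 ] [0.5176 0.0659 0.017 ] 
mouth [ 0.6015 -0.1315  0.1642] 0.0002618458768370141 [ 0.6016 -0.1314  0.165 ] [ 0.6012 -0.1304  0.165 ]
ring 323.48149156570435 137.59646034240723 (7.617785453796387, 8.294184684753418) 179.58790588378906
ring 400.0983142852783 182.5668864250183 (7.369912624359131, 9.245549201965332) 81.13734436035156
tank ((624.4693603515625, -367.2164306640625), (181.91146850585938, 245.09852600097656), 87.91152954101562)
991 [ 0.62935581 -0.13359407  0.03965223]
bar [ 0.9995875  -0.02872143  0.6297775  -0.1320333 ]
404 [ 0.5986 -0.1424  0.1697] 8 0.174
406 [ 0.5989 -0.1515  0.1511] 9 0.16
408 [ 0.5978 -0.158   0.1466] 8 0.152
410 [ 0.5984 -0.1652  0.1393] 8 0.145
412 [ 0.5988 -0.1721  0.134 ] 8 0.144
414 [ 0.5966 -0.1796  0.125 ] 8 0.136
416 [ 0.5973 -0.1872  0.1165] 8 0.125
418 [ 0.5977 -0.1941  0.1114] 8 0.12
```

Mouth is at (0.6014,-0.1312,0.165), with tri-ray gap 0.3 mm and height matching. The yaw gives the outward direction ≈ (0.028,1). The dipstick collar face is at (0.5175,0.1968), and its length checks at 246 mm. Now I'll plan and grasp.

```bash
cat >>h.py <<'E'
from scipy.spatial.transform import Rotation as Ro
th=np.radians(20)
def frame(x,y):
    x=x/np.linalg.norm(x);y=y-x*(x@y);y/=np.linalg.norm(y);return np.c_[x,y,np.cross(x,y)]
D0=np.array([.5175,.1968,.017]);RD0=frame(np.array([-.002,-1,0]),np.array([1.,-.002,0]))
M=np.array([.6014,-.1312,.165]);yaw=.028
out=np.array([np.sin(yaw),np.cos(yaw),1])/np.sqrt(2);RDi=frame(-out,np.array([np.cos(yaw),-np.sin(yaw),0]))
def RDT(s):
    z=np.array([np.sin(th),0,-np.cos(th)]);y=np.array([0,s,0.]);return np.c_[np.cross(y,z),y,z]
pT=np.array([-.040,0,-.006])
def tool(p,R,s,off=np.zeros(3)):   # dipstick pose -> TCP pose; off = correction in world
    q=Ro.from_matrix(R@RDT(s)).as_quat();return p+off+R@pT,[q[3],*q[:3]]
E
cat >a.py <<'E'
from h import *
from plant import manip,readout
P=[(D0+[0,0,.12],RD0),(D0,RD0),(D0+[0,0,.2],RD0),(M+.18*out,RDi),(M+.09*out,RDi),(M,RDi)]
for s in(1,-1):
    for p,R in P:
        j=manip.ik(*tool(p,R,s));print(s,None if j is None else np.round(j,2))
print(readout.current_clock())
E
python3 a.py
```

```text
1 [ 0.45  0.6   1.71 -0.37  1.02  0.68]
1 [ 0.45  0.78  1.77 -0.44  0.81  0.79]
1 [ 0.45  0.51  1.64 -0.34  1.18  0.61]
1 [-0.24  0.41  1.52  0.44  1.33 -0.34]
1 [-0.34  0.48  1.58  0.44  1.25 -0.49]
1 [-0.44  0.57  1.61  0.43  1.18 -0.62]
-1 [ 0.45  0.6   1.71 -0.37  1.02 -2.46]
-1 [ 0.45  0.78  1.77 -0.44  0.81 -2.35]
-1 [ 0.45  0.51  1.64 -0.34  1.18 -2.53]
-1 None
-1 [-0.34  0.48  1.58  0.44  1.25  2.65]
-1 [-0.44  0.57  1.61  0.43  1.18  2.52]
0.1
```

```bash
python3 - <<'E'
from h import *
from plant import manip,fingers,camera,readout
s=1
p=np.array(readout.current_position())
manip.reach(p+[0,0,.3],readout.current_eef_rot())
manip.reach(*tool(D0+[0,0,.42],RD0,s));print(readout.current_clock())
fingers.set_gripper(.055)
manip.reach(*tool(D0+[0,0,.08],RD0,s))
pos,q=tool(D0,RD0,s)
manip.move_straight(pos,q,max_speed=.06)
print(readout.current_clock(),np.array(readout.current_contact_force()).round(1),pos,np.round(readout.current_position(),4))
fingers.set_gripper(0,force=80)
print(readout.current_grip_width(),readout.current_grip_force(),np.array(readout.current_contact_force()).round(1))
manip.move_straight(pos+[0,0,.2],max_speed=.15)
manip.hold(.3)
print(readout.current_clock(),readout.current_grip_width())
f=[]
for n in("top","side"):
    c=camera(n);pickle.dump(c,open(n+"1.pkl","wb"));f.append(c["frame"])
cv2.imwrite("pics/lift.png",np.hstack([cv2.resize(f[0][150:290,230:430],(400,280)),cv2.resize(f[1][130:300,260:460],(400,340))[:280]]))
E
```

```text
4.4
7.575 [ 0.2  0.7 -0.1] [0.51758    0.23679992 0.011     ] [0.5177 0.2369 0.0113]
0.020053644585356054 78.9098060131073 [-1.1  1.1  5.8]
9.7583 0.020237038905434955
```

View pics/lift.png

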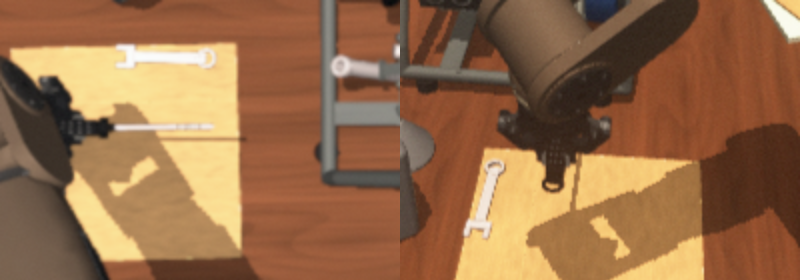

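The dipstick is gripped (20 mm width) and lifted; its rod is visible at (115–213,127) in the top part of the picture. I'll move to the pre-insert pose and check the rod against the mouth.

```bash
python3 - <<'E'
from h import *
from plant import manip,fingers,camera,readout
T=load("top1.pkl");pts=[]
for u in range(290,336,3):
    v=int(np.argmin(T["frame"][205:222,u].astype(int).ptp(1) if 0 else np.ptp(T["frame"][205:222,u].astype(int),axis=1)))+205
    pts.append(dep(T,(u,v)))
pts=np.array(pts);k=(pts[:,2]>.15);print(pts[k].round(4).tolist())
manip.reach(*tool(M+.175*out,RDi,1));manip.hold(.3)
print(readout.current_clock(),"tip expected",M+.03*out,np.round(readout.current_position(),4)-tool(M+.175*out,RDi,1)[0])
f=[]
for n in("top","side"):
    c=camera(n);pickle.dump(c,open(n+"2.pkl","wb"));f.append(c["frame"])
    R=np.array(c["rvec"],float);uv=cv2.projectPoints(np.array([M+.03*out,M+.165*out,M]),R,np.array(c["tvec"],float),c["intrinsics"],None)[0].reshape(-1,2);print(n,uv.round(1).tolist())
cv2.imwrite("pics/pre.png",np.hstack([cv2.resize(f[0][150:210,340:420],None,fx=5,fy=5,interpolation=2),cv2.resize(f[1][105:165,285:365],None,fx=5,fy=5,interpolation=2)]))
E
```

```text
[[0.5179, 0.1804, 0.2273], [0.5182, 0.1727, 0.2166], [0.5179, 0.1644, 0.2202], [0.5176, 0.156, 0.2227], [0.5177, 0.148, 0.2184], [0.5175, 0.1397, 0.2192], [0.5173, 0.1315, 0.219], [0.5171, 0.1233, 0.2207], [0.517, 0.1151, 0.2191], [0.5167, 0.1069, 0.2229], [0.5166, 0.0987, 0.2223], [0.5164, 0.0905, 0.2221], [0.5165, 0.0822, 0.2183], [0.5161, 0.0741, 0.2237], [0.516, 0.0659, 0.2215], [0.516, 0.0575, 0.2174]]
11.1833 tip expected [ 0.60199389 -0.10999511  0.1862132 ] [-0.00017501  0.00119066 -0.00028532]
top [[393.5, 181.9], [362.7, 177.6], [399.7, 182.8]]
side [[322.0, 135.7], [315.8, 126.5], [323.3, 137.4]]
```

View pics/pre.png

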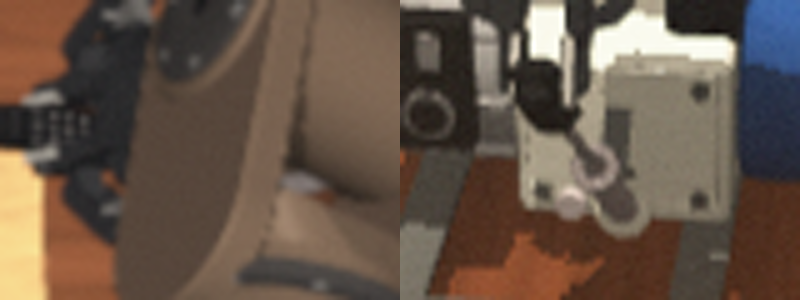

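The top view is blocked by the arm. In the side view the rod runs into the ring near (595,160) of the crop. I'll zoom in.

```bash
python3 - <<'E'
from h import *
a=load("side2.pkl")["frame"][112:150,300:345];b=load("side0.pkl")["frame"][112:150,300:345]
cv2.imwrite("pics/pre2.png",np.hstack([cv2.resize(x,None,fx=8,fy=8,interpolation=cv2.INTER_CUBIC) for x in(a,b)]))
E
```

```text
(no output)
```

View pics/pre2.png

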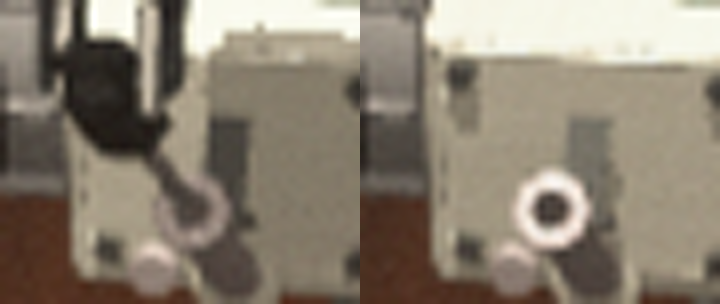

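The rod line lies on the expected projection, and the tip falls within the bore. I'll insert with force checks.

```bash
cat >ins.py <<'E'
from h import *
from plant import manip,fingers,camera,readout
F=lambda:np.array(readout.current_contact_force())
f0=F();off=np.zeros(3);lat=[RDi[:,1],RDi[:,2]]
ds=[.14,.12,.10,.08,.06,.04,.025,.015,.010]+[x/1000 for x in range(8,-7,-2)]
for d in ds:
    manip.move_straight(M+d*out+off+RDi@pT,max_speed=.06 if d>.012 else .03);manip.hold(.1)
    f=F()-f0;ax=f@out;l=[f@v for v in lat];print(d,"ax %.1f lat %.1f %.1f"%(ax,*l),"w %.4f"%readout.current_grip_width(),"t %.1f"%readout.current_clock())
    if np.hypot(*l)>12 or ax>15 or (d>.012 and ax>6):break
print((np.array(readout.current_position())-M-RDi@pT)@np.c_[out,lat[0],lat[1]])
c=camera("side");pickle.dump(c,open("side3.pkl","wb"))
cv2.imwrite("pics/ins.png",cv2.resize(c["frame"][100:160,290:370],None,fx=6,fy=6,interpolation=2))
E
python3 ins.py
```

```text
0.14 ax -0.4 lat -0.1 -0.9 w 0.0203 t 12.1
0.12 ax -0.6 lat 0.6 -1.3 w 0.0203 t 12.7
0.1 ax -0.9 lat 0.9 -0.6 w 0.0199 t 13.3
0.08 ax 0.1 lat 1.1 0.1 w 0.0202 t 13.9
0.06 ax -0.3 lat 0.4 -1.5 w 0.0200 t 14.4
0.04 ax -0.7 lat -0.2 -0.9 w 0.0205 t 15.0
0.025 ax -0.9 lat -0.6 -1.3 w 0.0205 t 15.5
0.015 ax 0.6 lat 0.8 -1.6 w 0.0207 t 15.9
0.01 ax -0.7 lat -0.0 -0.8 w 0.0201 t 16.4
0.008 ax -0.6 lat 0.6 -1.0 w 0.0206 t 16.7
0.006 ax -0.2 lat -0.1 -1.1 w 0.0202 t 17.1
0.004 ax 0.4 lat 1.1 -0.8 w 0.0206 t 17.4
0.002 ax -0.4 lat 1.7 -0.3 w 0.0205 t 17.8
0.0 ax 1.1 lat 0.5 0.2 w 0.0206 t 18.1
-0.002 ax 14.2 lat -0.9 1.0 w 0.0203 t 18.5
-0.004 ax 25.2 lat -3.2 4.3 w 0.0204 t 18.8
[-1.32266313e-04  1.62976747e-05  3.66824686e-05]
```

View pics/ins.png

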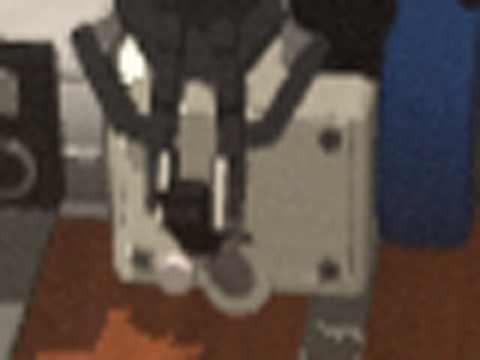

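The axial force rises sharply exactly at the expected seat, and the picture shows the collar on the lip. I'll draw it out and hold it level over the cardboard.

```bash
python3 - <<'E'
from h import *
from plant import manip,fingers,camera,readout
manip.move_straight(M+.1*out+RDi@pT,max_speed=.08)
manip.move_straight(M+.2*out+RDi@pT,max_speed=.1)
print(readout.current_clock(),readout.current_grip_width(),np.round(readout.current_contact_force(),1))
manip.move_straight(M+.2*out+RDi@pT+[0,.05,.03],max_speed=.1)
manip.reach(*tool(D0+[0,0,.2],RD0,1));manip.hold(1)
print(readout.current_clock(),np.round(readout.current_joint_velocities(),3))
f=[]
for n in("top","side"):
    c=camera(n);pickle.dump(c,open(n+"4.pkl","wb"));f.append(c["frame"])
T=load("top4.pkl");pts=[]
for u in range(293,339,3):
    v=int(np.argmin(np.ptp(T["frame"][205:222,u].astype(int),axis=1)))+205;pts.append(dep(T,(u,v)))
p=np.array(pts);print(p.round(4).tolist());p=p[p[:,2]>.15];print("slope deg",np.degrees(np.arctan(np.polyfit(p[:,1],p[:,2],1)[0])),p[-1])
cv2.imwrite("pics/end.png",np.hstack([cv2.resize(f[0][60:320,140:440],(400,347)),cv2.resize(f[1],(400,347))]))
E
```

```text
21.4667 0.020367633867998607 [ 0.9 -0.1 -0.2]
24.1333 [ 0.001  0.    -0.001  0.001 -0.    -0.001]
[[0.518, 0.1725, 0.2208], [0.5179, 0.1644, 0.2191], [0.518, 0.1563, 0.2156], [0.5176, 0.1479, 0.2195], [0.5174, 0.1397, 0.2217], [0.5174, 0.1315, 0.2183], [0.5173, 0.1233, 0.2161], [0.517, 0.1151, 0.2196], [0.517, 0.1069, 0.2155], [0.5167, 0.0987, 0.2192], [0.5164, 0.0905, 0.2229], [0.5165, 0.0822, 0.2175], [0.5163, 0.074, 0.2188], [0.5162, 0.0657, 0.2163], [0.5159, 0.0576, 0.2208], [0.5062, 0.0404, 0.0042]]
slope deg 0.1017499281675571 [0.51589103 0.05764209 0.2207789 ]
```

View pics/end.png

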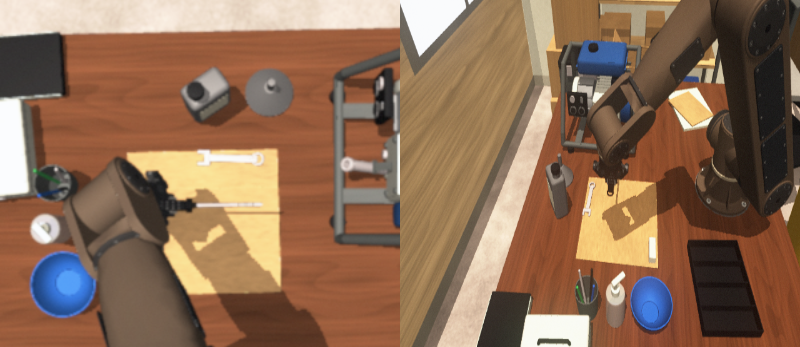

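The final view shows the rod level (0.1°) at about 0.2 m above the cardboard, with the tip at (262,205) inside the sheet's outline and everything else in place.

```bash
python3 -c "
from plant import manip;print(manip.close_job())"
```

```text
the job is handed in; nothing more can be done
None
```

The dipstick was pushed in until its collar stopped on the tube mouth, then drawn right out; the job was handed in at about 24 s with it held still and level, tip about 0.2 m above the cardboard, and nothing else visibly moved.

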